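Set up the whetstone: clear, fetch, seat, put back

TASK

Get the sharpening place ready. First move the oil bottle and the paste jar, which stand in front of the white finishing stone, out of the wooden kit tray and stand them on the steel drip tray, and set the stone holder in the middle of the blue work mat, lengthwise and square to it. Only then lay the white stone gently, without dropping it, flat and centred in the holder between its jaws, and finally stand the bottle and the jar back in the kit tray, each on the very spot where it was; keep both upright throughout and leave the other two stones where they lie.

Things in the scene. Friction and masses are not known exactly. Their poses are not given: they have to be found in the camera images.
- kit_tray: Wooden tray fixed to the bench, 180 (x) x 210 (y) x 22 mm, walls and floor 6 mm thick. Origin: centre of underside. On its floor the white stone lies at the +x side (away from the robot), long axis about along tray y; in front of it stand bottle and jar, about 84 mm apart along tray y and 10 mm from the stone: too close to grip the stone until they are gone. Either may be on the left.
- white_stone: White (cream) finishing whetstone, a block 50 (x) x 152 (y) x 25 mm (z), about 0.4 kg. Origin at the centre of its underside; y is its long axis, z up.
- oil_bottle: Brown oil bottle with a black cap and a paper label, upright, closed, round: body 48 mm diameter up to 82 mm height, then shoulder and 22 mm neck, cap 27 mm diameter from 100 to 120 mm (its top). About 0.16 kg. Origin at the centre of its underside, z up.
- paste_jar: White round jar of polishing paste with a knurled red lid: 53 mm diameter, lid 54 mm diameter from 52 to 76 mm height (its top). About 0.18 kg. Origin at the centre of its underside, z up.
- holder: Loose stone holder, 0.45 kg. Steel rail 40 wide (x), 150 mm long (y), from 4 to 26 mm height (top = seat): grip across it. At each end (70 to 104 mm from centre) a rubber block 60 wide, 26 high, with a jaw up to 40 mm; jaws' inner faces 168 mm apart. Brass screw at the +y end, out to 120 mm. Origin: centre, level with its underside; y = long axis, z up. Either way round on the mat is fine.
- work_mat: Dark blue rubber mat with two pale lines, fixed to the bench, 100 (x) x 250 (y) x 4 mm. Origin at the centre of its underside; y is its long axis, its top is 4 mm above the origin.
- drip_tray: Shallow empty steel tray fixed to the bench, 100 (x) x 220 (y) mm, walls 14 mm high, walls and floor 4 mm thick. Origin at the centre of its underside; y is its long axis.
- grey_stone: Dark grey-green coarse whetstone, same size and axes as the white one, on the bench. Bystander: leave it.
- brown_stone: Reddish brown medium whetstone, same size and axes as the white one, on the bench. Bystander: leave it.
Not all that is in view belongs to the job. Of the things that look like the paste_jar, the largest one is meant.

How it is judged:
By the outcome, as a careful person would: the job done as asked, in the order asked, and still so for the second after the job is handed in, with the robot touching nothing.
It also fails if it takes over 144 s, if anything falls off the work surface, if the arm or the gripper's body presses on something with over 40 N, if the wrist force passes 120 N, or if a joint passes its speed limit or range.

ROBOT

A 6-joint arm with a two-finger parallel gripper is mounted at the origin on the work surface. World frame = base frame: x ahead of the robot, y to its left, z up, the work surface at z = 0. Lengths are in m, angles in rad, forces in N, time in s.
With the tool pointing down it reaches from about 0.35 to 0.975 m from the base axis. Payload 4.9 kg.
Tool frame: the origin (TCP) lies midway between the tips of the shut fingers; the grasp point (between the pads) lies 19 mm behind it; z points along the fingers, y is the line along which they close (so a half turn about z gives the same grasp; the last joint's range is limited). The gripper opens to 85 mm and grips with 20 to 120 N. Pads are 22 mm wide; open, the fingers measure 114 mm over their backs; the gripper's body (76 mm by 85 mm) begins 54 mm behind the grasp point. The pads swing forward as they close: fully open they stand 13 mm farther back than shut.
Start: joints at [-1.431, 0.053, 1.613, -0, 1.476, -0.119], TCP at [0.16, -0.604, 0.231] pointing down, gripper open.
Joint ranges: [-3.01, 3.01], [-1.01, 2.22], [0.06, 2.58], [-1.02, 4.17], [0.09, 2.62], [-3.14, 3.14]. Speed limits (rad/s): [2.57, 2.57, 3.14, 3.14, 3.14, 3.14].

INTERFACE

Orientations are given as a unit quaternion [w, x, y, z].
In Python, from plant import manip gives the robot as it stands.
- The arm moves only by the tool move_arm, never from a script. Its argument "increments" is one flat list of numbers, 5 for each row, row after row: the shift along the tool's x, y, z in mm, then the turn about the tool's z in rad, then the opening, from 0 (shut) to 1 (fully open). In form: [tx, ty, tz, spin, jaw, tx, ty, tz, spin, jaw, ...]. A call has 1 to 8 rows; each row shifts and turns the commanded pose from where the row before left it, along the tool's axes as they then stand; what a row does not reach is not made up. A row lasts 1/12 s, in which the tool goes at most 41.7 mm and 7.16 degrees, less where a joint would pass 70% of its speed; a pose out of reach is approached as far as the arm can. A call with a gripper value outside its range is refused whole. The fingers move at their own pace and stop on an object; the grip force is fixed at half the most. Time passes only in rows, so rows that do not move let the fingers close. It gives the time, the measured TCP pose, the force, the opening and the grip force at its end, in the units of the state.
- manip.state(): the state, without advancing time (a new reading comes with each control period).
- manip.grab_frame(name): name is "side" or "top" or "wrist"; returns a dict with "image" (400x640x3 uint8, blue, green, red), "fov_y" (degrees; the focal length in pixels is half the picture's height over the tangent of half this angle, whatever the lens; pixels are square), "cx", "cy" (the principal point, pixels), "eye" and "rotation" of the camera in the world; the wrist camera has in their place "T_tool_cam" (4x4, takes a point from camera to tool coordinates, whose origin is the TCP and whose axes are the flange's). Camera axes: x right, y down, z forward; pixel columns grow to the right and rows downward; lengths in m; the calibration is good to about 2 mm. A picture is of the moment at which its call begins: read the wrist's pose just before it. There is no depth.
- manip.job_done(): hands the job in; it is judged then, once.
The state is a dict: "time": time; "joint_pos": joint angles; "joint_vel": joint speeds; "joint_efforts": joint torques, N m; "tool_pos": TCP position; "tool_rot": TCP orientation; "contact_force": force on the tool from outside, world axes, zero at the start; "ft_torque": the same for the moment, N m; "gripper_width": opening from 0.0 (shut) to 1.0 (fully open); "grasp_force": force on a finger pad.
Only numpy, scipy, OpenCV 4.12 (cv2) and the standard library are available. Lean on these libraries where they do the work, as an engineer would, in place of code of your own. Each camera call takes 0.05 s, during which the arm holds its last target. There are 200 camera calls.

## Working session

There is one attempt and no reset: what is moved stays moved. The work goes in short steps, Python scripts to look and compute and a tool call to move; the robot and the scene stay as the last step left them, time stands still between calls to the robot, and variables do not carry over. Pictures are saved under pics/ and viewed, at most 14 in all, crops included, and the job is handed in when it is done.

Besides the shell and the picture viewer there is one more tool, called after "Emit:" in YAML: its name, and indented under it one key for each argument. move_arm: Moves the arm, as the interface text tells. Its arguments: {"type":"object","properties":{"increments":{"type":"array"}},"required":["increments"]}

```bash
ls; mkdir -p pics
python3 - <<'E'
from plant import manip
import cv2
s=manip.state();print({k:s[k] for k in ("time","tool_pos","tool_rot","gripper_width","contact_force")})
for n in("top","side"):
    f=manip.grab_frame(n);cv2.imwrite(f"pics/{n}0.png",f["image"]);print(n,f["fov_y"],f["cx"],f["cy"],f["eye"],f["rotation"])
E
```

```text
pics
{'time': 0.0, 'tool_pos': array([ 0.15986193, -0.60356704,  0.2300526 ]), 'tool_rot': array([-1.03000143e-03,  9.91638184e-01,  1.29045150e-01, -2.10340403e-05]), 'gripper_width': 0.9998792898556706, 'contact_force': array([-0.02199151, -0.10676412, -0.44938566])}
top 48.202294581772115 324.7692883207997 199.17373438930562 [ 3.91939198e-01 -3.75139771e-05  1.24454982e+00] [-0.0639091   0.71046083 -0.69834591  0.0589409 ]
side 55.288035051124716 317.1466049491289 200.07558629730738 [0.37767011 0.61302422 0.78376666] [ 0.05975171 -0.13448625  0.9285454  -0.3408029 ]
```

View pics/top0.png

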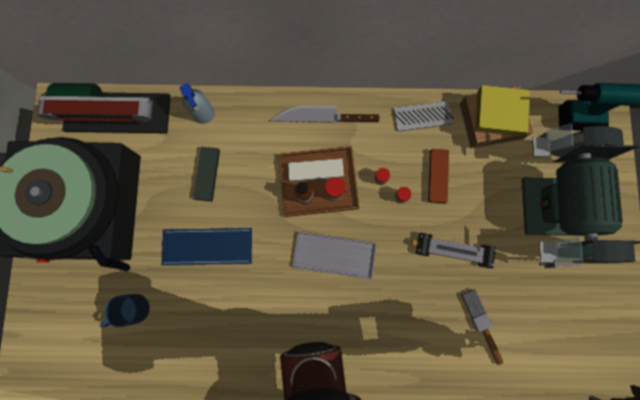

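View pics/side0.png

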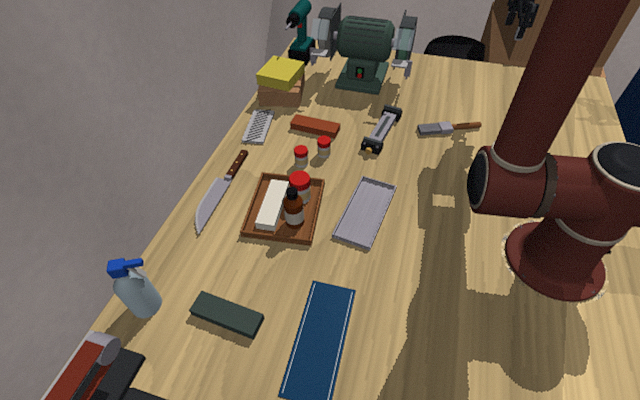

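The top view shows three jar lookalikes: a red lid in the kit tray at (335,187), and small ones at (382,176) and (403,195). The tray one is the largest and stands in front of the white stone (316,169), beside the bottle (304,190). The holder is at (455,250), the mat at (207,246) and the drip tray at (334,255).

```bash
cat > h.py <<'E'
import numpy as np, cv2
from plant import manip
from scipy.spatial.transform import Rotation as R
def rot(q): return R.from_quat(q,scalar_first=True).as_matrix()
def cam(name,save=None):
    s=manip.state(); f=manip.grab_frame(name)
    F=f["image"].shape[0]/2/np.tan(np.radians(f["fov_y"])/2)
    K=np.array([[F,0,f["cx"]],[0,F,f["cy"]],[0,0,1]])
    if name=="wrist":
        T=np.eye(4);T[:3,:3]=rot(s["tool_rot"]);T[:3,3]=s["tool_pos"]
        T=T@np.array(f["T_tool_cam"]);M,e=T[:3,:3],T[:3,3]
    else: M,e=rot(f["rotation"]),np.array(f["eye"])
    if save: cv2.imwrite(f"pics/{save}.png",f["image"]); np.savez(f"pics/{save}.npz",K=K,M=M,e=e)
    return f["image"],K,M,e
def load(n):
    d=np.load(f"pics/{n}.npz");return d["K"],d["M"],d["e"]
def w(c,u,v,z):
    K,M,e=c;d=M@np.linalg.solve(K,[u,v,1.]);return e+d*(z-e[2])/d[2]
def px(c,p):
    K,M,e=c;q=K@(M.T@(np.array(p)-e));return q[:2]/q[2]
def yaw(s=None):
    s=s or manip.state();m=rot(s["tool_rot"]);return m
def go(x,y,z):
    s=manip.state();return np.round(1000*rot(s["tool_rot"]).T@(np.array([x,y,z])-s["tool_pos"]),1)
E
python3 - <<'E'
from h import *
im,*c=cam("top","top1")
np.set_printoptions(precision=4,suppress=True)
print("tcp px",px(c,[.16,-.604,.231]),"base",px(c,[0,0,0]))
for n,u,v,z in [("tray",317,182,.022),("stone",316,169,.031),("bottlecap",303,187,.126),("jarlid",335,187,.082),("holder",455,250,.026),("mat",207,246,.004),("drip",334,255,.01),("grey",206,174,.025),("brown",438,176,.025),("r1",382,176,.05),("r2",403,195,.05)]: print(n,w(c,u,v,z))
print(manip.grab_frame("wrist")["T_tool_cam"],manip.grab_frame("wrist")["fov_y"])
cv2.imwrite("pics/c1.png",cv2.resize(im[135:295,150:510],None,fx=2.22,fy=2.22,interpolation=cv2.INTER_CUBIC))
E
```

```text
tcp px [608.7627 393.3158] base [324.7278 431.3919]
tray [0.6551 0.0331 0.022 ]
stone [0.6902 0.0364 0.031 ]
bottlecap [0.6191 0.0657 0.126 ]
jarlid [ 0.6294 -0.0166  0.082 ]
holder [ 0.4721 -0.3447  0.026 ]
mat [0.4727 0.3346 0.004 ]
drip [ 0.4538 -0.0175  0.01  ]
grey [0.6722 0.3444 0.025 ]
brown [ 0.6771 -0.3044  0.025 ]
r1 [ 0.6688 -0.1452  0.05  ]
r2 [ 0.6168 -0.2019  0.05  ]
[[ 0.0002 -0.9525 -0.3045  0.0775]
 [ 1.     -0.0001  0.001  -0.0004]
 [-0.001  -0.3045  0.9525 -0.1435]
 [ 0.      0.      0.      1.    ]] 70.35070567745512
```

View pics/c1.png

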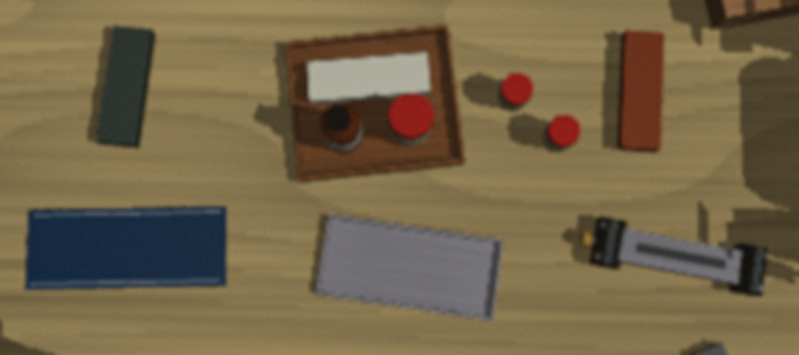

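The enlarged crop confirms this: the bottle cap at (340,118) and the large red lid at (411,116) sit in the tray in front of the cream stone. The two small jars outside it, at (516,89) and (564,130), are decoys. Next I turn the tool to about 94° and move to a lookout over the tray.

Emit:
move_arm:
  increments: [0, 0, -8, -0.1155, 1, 0, 0, -8, -0.1155, 1, 0, 0, -8, -0.1155, 1, 0, 0, -8, -0.1155, 1, 0, 0, -8, -0.1155, 1, 0, 0, -8, -0.1155, 1, 0, 0, -8, -0.1155, 1, 0, 0, -8, -0.1155, 1]

```text
time: 0.92
tool_pos: [0.1599, -0.6041, 0.2955]
tool_rot: [-0.0, 0.829, 0.56, 0.0]
contact_force: [0.4, -0.6, 0.6]
gripper_width: 1.004
grasp_force: 0.0
```

Emit:
move_arm:
  increments: [0, 0, 0, -0.1155, 1, 0, 0, 0, -0.1155, 1, 0, 0, 0, -0.1155, 1, 0, 0, 0, -0.1155, 1, 24, 20, 0, 0, 1, 24, 20, 0, 0, 1, 24, 20, 0, 0, 1, 24, 20, 0, 0, 1]

```text
time: 1.58
tool_pos: [0.2331, -0.5014, 0.295]
tool_rot: [-0.0, 0.681, 0.733, 0.0]
contact_force: [1.3, 0.1, 0.2]
gripper_width: 0.998
grasp_force: 0.0
```

Emit:
move_arm:
  increments: [24, 20, 0, 0, 1, 24, 20, 0, 0, 1, 24, 20, 0, 0, 1, 24, 20, 0, 0, 1, 24, 20, 0, 0, 1, 24, 20, 0, 0, 1, 24, 20, 0, 0, 1, 24, 20, 0, 0, 1]

```text
time: 2.25
tool_pos: [0.3786, -0.2978, 0.2953]
tool_rot: [0.0, 0.681, 0.733, 0.0]
contact_force: [1.2, -0.4, -0.9]
gripper_width: 1.002
grasp_force: 0.0
```

Emit:
move_arm:
  increments: [24, 20, 0, 0, 1, 24, 20, 0, 0, 1, 24, 20, 0, 0, 1, 24, 20, 0, 0, 1, 24, 20, 0, 0, 1, 24, 20, 0, 0, 1, 24, 20, 0, 0, 1, 24, 20, 0, 0, 1]

```text
time: 2.92
tool_pos: [0.524, -0.0944, 0.2953]
tool_rot: [0.0, 0.68, 0.733, 0.0]
contact_force: [0.3, 0.3, 0.0]
gripper_width: 0.999
grasp_force: 0.0
```

Emit:
move_arm:
  increments: [24, 20, 0, 0, 1, 24, 20, 0, 0, 1, 24, 20, 0, 0, 1, 24, 20, 0, 0, 1, 0, 0, 0, 0, 1, 0, 0, 0, 0, 1]

```text
time: 3.42
tool_pos: [0.5963, 0.007, 0.2947]
tool_rot: [-0.0, 0.68, 0.734, -0.0]
contact_force: [0.3, 0.2, 0.2]
gripper_width: 1.003
grasp_force: 0.0
```

Run:
```python
from h import *
im,*c=cam("wrist","w1")
s=manip.state();print(s["time"],s["tool_pos"],rot(s["tool_rot"]),s["joint_pos"])
cv2.imwrite("pics/w1b.png",cv2.resize(im,None,fx=1.25,fy=1.25,interpolation=cv2.INTER_CUBIC))
```

```text
3.4667 [0.59597244 0.00606805 0.29487678] [[-7.49990023e-02  9.97183140e-01 -9.66979141e-04]
 [ 9.97183576e-01  7.49987175e-02 -3.27503359e-04]
 [-2.54058633e-04 -9.88818144e-04 -9.99999479e-01]] [-1.14432444e-01 -4.50137720e-02  1.60580213e+00 -4.35799902e-04
  1.58172756e+00 -1.89506374e-01]
```

View pics/w1b.png

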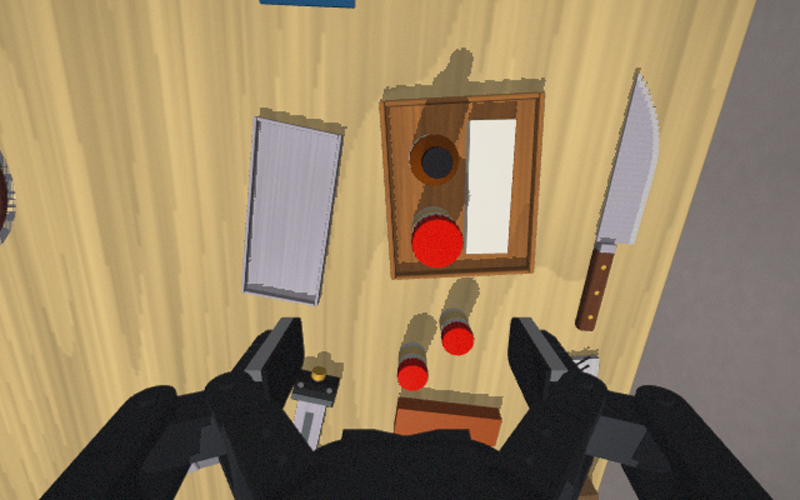

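The wrist view (x1.25) shows the cap at (437,162), the big lid at (438,243), the stone corners at (470,119), (517,120), (508,254) and (465,252), and the drip rim at (257,116), (343,133), (318,304) and (243,291).

Run:
```python
from h import *
np.set_printoptions(precision=4,suppress=True)
im=cv2.imread("pics/w1.png");c=load("w1");h=cv2.cvtColor(im,cv2.COLOR_BGR2HSV)
def poly(n,pts,z):
    P=np.array([w(c,u/1.25,v/1.25,z)[:2] for u,v in pts]);d=(P[0]+P[1]-P[2]-P[3])
    print(n,P.mean(0),"yaw",np.degrees(np.arctan2(-d[0],d[1])),"L",np.linalg.norm(d)/2,"W",np.linalg.norm(P[1]+P[2]-P[0]-P[3])/2)
poly("stone",[(470,119),(517,120),(508,254),(465,252)],.031)
poly("drip",[(257,116),(343,133),(318,304),(243,291)],.014)
poly("kit",[(381,101),(544,93),(533,271),(394,278)],.022)
def blob(n,m,u,v,z,r):
    k=np.zeros_like(m);cv2.circle(k,(u,v),r,255,-1);m=m&k
    N,l,s,ce=cv2.connectedComponentsWithStats(m);i=1+np.argmax(s[1:,4])
    cs=cv2.findContours((l==i).astype(np.uint8),0,1)[0];e=cv2.fitEllipse(cv2.convexHull(max(cs,key=len)))
    sc=np.linalg.norm(w(c,*ce[i],z)-w(c,ce[i][0]+1,ce[i][1],z))
    print(n,s[i],ce[i],e,w(c,*ce[i],z),w(c,*e[0],z),"diam mm",np.array(e[1])*sc*1e3)
bright=((h[...,2]>200)&(h[...,1]>180)&((h[...,0]<8)|(h[...,0]>172))).astype(np.uint8)*255
dark=(h[...,2]<60).astype(np.uint8)*255
blob("lid",bright,350,194,.082,28)
blob("cap",dark,350,130,.126,16)
K=cv2.resize(im[105:220,310:420],None,fx=5,fy=5,interpolation=cv2.INTER_NEAREST);cv2.imwrite("pics/w1c.png",K)
```

```text
stone [0.69   0.0361] yaw 5.543227574191759 L 0.1511101403484229 W 0.05139190210254958
drip [ 0.4562 -0.0177] yaw -7.514310780953485 L 0.21814674953825472 W 0.09749966950423868
kit [0.6611 0.0298] yaw 7.556357327343621 L 0.20597551923740362 W 0.17526947801896473
lid [ 330  176   40   38 1177] [349.6466 194.5888] ((349.61541748046875, 194.5956268310547), (37.45288848876953, 39.50859832763672), 79.60314178466797) [ 0.6307 -0.0168  0.082 ] [ 0.6306 -0.0169  0.082 ] diam mm [48.9859 51.6746]
cap [337 117  25  26 509] [349.2613 129.275 ] ((349.2986755371094, 129.28427124023438), (24.762855529785156, 25.85368537902832), 171.18392944335938) [0.6177 0.0681 0.126 ] [0.6177 0.068  0.126 ] diam mm [26.4471 27.6121]
```

View pics/w1c.png

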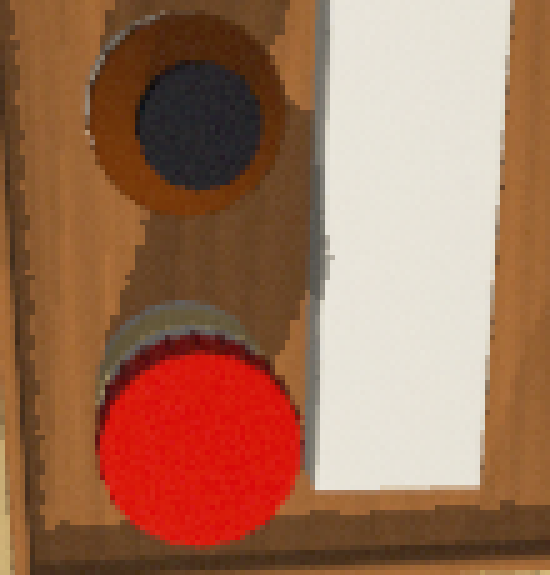

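Emit:
move_arm:
  increments: [15, 6.6, 10, 0, 1, 15, 6.6, 10, 0, 1, 15, 6.6, 15, 0, 1, 15, 6.6, 25, 0, 1, 0, 0, 25, 0, 1, 0, 0, 25, 0, 1, 0, 0, 15, 0, 1, 0, 0, 0, 0, 1]

```text
time: 4.13
tool_pos: [0.6148, 0.0663, 0.1653]
tool_rot: [-0.003, 0.681, 0.732, -0.003]
contact_force: [-1.4, -0.5, -0.6]
gripper_width: 0.999
grasp_force: 0.0
```

```bash
cat >> h.py <<'E'
np.set_printoptions(precision=4,suppress=True)
def blob(im,c,mask,p,z,r):
    u,v=px(c,p).astype(int);k=np.zeros_like(mask);cv2.circle(k,(int(u),int(v)),r,255,-1);m=mask&k
    N,l,s,ce=cv2.connectedComponentsWithStats(m);i=1+np.argmax(s[1:,4])
    cs=cv2.findContours((l==i).astype(np.uint8),0,1)[0];e=cv2.fitEllipse(cv2.convexHull(max(cs,key=len)))
    sc=np.linalg.norm(w(c,*ce[i],z)-w(c,ce[i][0]+1,ce[i][1],z))
    return w(c,*e[0],z),np.array(e[1])*sc*1e3,e[0]
def masks(im):
    h=cv2.cvtColor(im,cv2.COLOR_BGR2HSV)
    red=((h[...,2]>200)&(h[...,1]>180)&((h[...,0]<8)|(h[...,0]>172))).astype(np.uint8)*255
    return red,(h[...,2]<60).astype(np.uint8)*255
E
python3 - <<'E'
from h import *
im,*c=cam("wrist","w2");r,d=masks(im)
s=manip.state();print(s["tool_pos"],px(c,[.6177,.068,.126]))
print(blob(im,c,d,[.6177,.068,.126],.126,40),blob(im,c,r,[.6307,-.0168,.082],.082,60))
E
```

```text
[0.6161 0.0664 0.168 ] [329.9815 226.5959]
(array([0.6177, 0.0707, 0.126 ]), array([26.4424, 30.101 ]), (330.3533630371094, 222.96420288085938)) (array([ 0.6306, -0.0167,  0.082 ]), array([44.3503, 51.7179]), (336.1337585449219, 292.7398681640625))
```

View pics/w2.png

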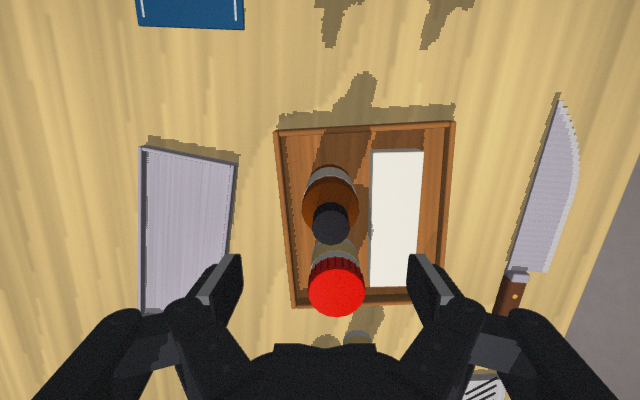

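The close view agrees: the cap at (330,224) is between the fingers (x = 243 and 408). I descend and grip the cap.

Emit:
move_arm:
  increments: [1, 1.2, 16, 0, 1, 0.5, 0.5, 20, 0, 1, 0, 0, 18, 0, 1, 0, 0, 9, 0, 1, 0, 0, 0, 0, 1, 0, 0, 0, 0, 1]

```text
time: 4.68
tool_pos: [0.6201, 0.0687, 0.1085]
tool_rot: [0.0, 0.681, 0.733, 0.0]
contact_force: [-0.8, -0.3, 0.5]
gripper_width: 0.997
grasp_force: 0.0
```

Emit:
move_arm:
  increments: [0, 0, 0, 0, 0, 0, 0, 0, 0, 0, 0, 0, 0, 0, 0, 0, 0, 0, 0, 0, 0, 0, 0, 0, 0, 0, 0, 0, 0, 0, 0, 0, 0, 0, 0, 0, 0, 0, 0, 0]

```text
time: 5.35
tool_pos: [0.6199, 0.0692, 0.1082]
tool_rot: [0.0, 0.68, 0.733, 0.0]
contact_force: [-2.1, -0.5, 5.2]
gripper_width: 0.286
grasp_force: 59.1
```

Emit:
move_arm:
  increments: [0, 0, -4, 0, 0, 0, 0, -12, 0, 0, 0, 0, -17, 0, 0, 0, 0, -17, 0, 0, -3, -14, 0, 0, 0, -3, -20, 0, 0, 0, -3, -22, 0, 0, 0, -4, -24, 0, 0, 0]

```text
time: 6.02
tool_pos: [0.5399, 0.0502, 0.1576]
tool_rot: [-0.0, 0.68, 0.733, 0.0]
contact_force: [-0.3, 0.5, -1.6]
gripper_width: 0.291
grasp_force: 59.2
```

Emit:
move_arm:
  increments: [-4, -24, 0, 0, 0, -3, -22, 0, 0, 0, -3, -20, 0, 0, 0, -2, -14, 0, 0, 0, 0, 0, 15, 0, 0, 0, 0, 17, 0, 0, 0, 0, 9, 0, 0, 0, 0, 4, 0, 0]

```text
time: 6.68
tool_pos: [0.4605, 0.0325, 0.1107]
tool_rot: [-0.001, 0.68, 0.733, -0.001]
contact_force: [0.7, 0.0, -2.0]
gripper_width: 0.288
grasp_force: 59.2
```

Emit:
move_arm:
  increments: [0, 0, 3, 0, 0, 0, 0, 0, 0, 0, 0, 0, 0, 0, 0]

```text
time: 6.93
tool_pos: [0.4623, 0.0324, 0.1099]
tool_rot: [0.0, 0.68, 0.733, 0.0]
contact_force: [-0.5, 0.1, -0.9]
gripper_width: 0.29
grasp_force: 59.2
```

Emit:
move_arm:
  increments: [0, 0, 1, 0, 0, 0, 0, 1, 0, 0, 0, 0, 1, 0, 0, 0, 0, 0, 0, 0, 0, 0, 0, 0, 0]

```text
time: 7.35
tool_pos: [0.4618, 0.0324, 0.1064]
tool_rot: [0.0, 0.68, 0.733, -0.0]
contact_force: [-0.3, 0.2, -1.2]
gripper_width: 0.285
grasp_force: 59.2
```

Emit:
move_arm:
  increments: [0, 0, 0.7, 0, 0, 0, 0, 0.5, 0, 0, 0, 0, 0, 0, 0, 0, 0, 0, 0, 0]

```text
time: 7.68
tool_pos: [0.4621, 0.0323, 0.1062]
tool_rot: [0.0, 0.68, 0.733, 0.0]
contact_force: [-2.7, -0.3, 5.2]
gripper_width: 0.29
grasp_force: 59.9
```

Emit:
move_arm:
  increments: [0, 0, 0, 0, 1, 0, 0, 0, 0, 1, 0, 0, 0, 0, 1, 0, 0, 0, 0, 1, 0, 0, 0, 0, 1, 0, 0, -15, 0, 1, 0, 0, -20, 0, 1, 0, 0, -20, 0, 1]

```text
time: 8.35
tool_pos: [0.4611, 0.0325, 0.1598]
tool_rot: [-0.001, 0.68, 0.733, -0.001]
contact_force: [0.8, -0.3, -0.1]
gripper_width: 0.999
grasp_force: 0.0
```

Emit:
move_arm:
  increments: [-8, 22, 0, 0, 1, -10, 26, 0, 0, 1, -10, 26, 0, 0, 1, -10, 26, 0, 0, 1, -10, 26, 0, 0, 1, -8, 22, 0, 0, 1, -5.5, 16.5, 10, 0, 1, 0, 0, 15, 0, 1]

```text
time: 9.02
tool_pos: [0.6343, -0.018, 0.1367]
tool_rot: [0.002, 0.681, 0.732, 0.002]
contact_force: [0.5, -0.1, -0.1]
gripper_width: 0.998
grasp_force: 0.0
```

Emit:
move_arm:
  increments: [0, 0, 15, 0, 1, 0, 0, 0, 0, 1, 0, 0, 0, 0, 1, 0, 0, 0, 0, 1]

```text
time: 9.35
tool_pos: [0.6295, -0.0164, 0.1199]
tool_rot: [-0.0, 0.68, 0.733, -0.0]
contact_force: [-0.5, 0.3, -0.2]
gripper_width: 0.998
grasp_force: 0.0
```

Run:
```python
from h import *
im,*c=cam("wrist","w3");r,d=masks(im)
s=manip.state();print(s["tool_pos"],go(.6307,-.0168,.05))
```

```text
[ 0.6301 -0.0165  0.1207] [-0.3  0.6 70.7]
```

View pics/w3.png

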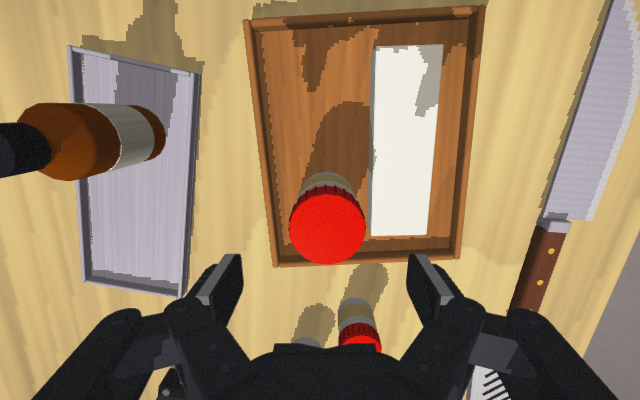

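The bottle stands in the drip tray, its base at about (150,130). The jar lid at (327,229) is centred between the fingers. I descend and grip.

Emit:
move_arm:
  increments: [0, 0.5, 15, 0, 1, 0, 0, 20, 0, 1, 0, 0, 20, 0, 1, 0, 0, 15, 0, 1, 0, 0, 0, 0, 1, 0, 0, 0, 0, 1, 0, 0, 0, 0, 1]

```text
time: 9.98
tool_pos: [0.6316, -0.0168, 0.0511]
tool_rot: [0.001, 0.68, 0.733, 0.0]
contact_force: [0.3, 0.2, 0.4]
gripper_width: 0.999
grasp_force: 0.0
```

Emit:
move_arm:
  increments: [0, 0, 0, 0, 0, 0, 0, 0, 0, 0, 0, 0, 0, 0, 0, 0, 0, 0, 0, 0, 0, 0, 0, 0, 0, 0, 0, 0, 0, 0, 0, 0, 0, 0, 0]

```text
time: 10.57
tool_pos: [0.6319, -0.0169, 0.0519]
tool_rot: [0.001, 0.68, 0.733, 0.001]
contact_force: [-2.1, -0.8, 6.0]
gripper_width: 0.614
grasp_force: 63.2
```

Emit:
move_arm:
  increments: [0, 0, -4, 0, 0, 0, 0, -11, 0, 0, 0, 0, -15, 0, 0, 0, 0, -15, 0, 0, -3, -15, 0, 0, 0, -4, -22, 0, 0, 0, -5, -28, 0, 0, 0, -6, -28, 0, 0, 0]

```text
time: 11.23
tool_pos: [0.5394, -0.0417, 0.0969]
tool_rot: [0.001, 0.68, 0.733, 0.001]
contact_force: [-0.2, -0.3, -2.4]
gripper_width: 0.617
grasp_force: 63.4
```

Emit:
move_arm:
  increments: [-6, -28, 0, 0, 0, -5, -27, 0, 0, 0, -4, -22, 0, 0, 0, -3, -16, 0, 0, 0, 0, 0, 15, 0, 0, 0, 0, 15, 0, 0, 0, 0, 9, 0, 0, 0, 0, 4, 0, 0]

```text
time: 11.9
tool_pos: [0.4476, -0.0663, 0.0517]
tool_rot: [-0.0, 0.681, 0.733, -0.0]
contact_force: [0.2, -0.3, -1.4]
gripper_width: 0.617
grasp_force: 63.6
```

Emit:
move_arm:
  increments: [0, 0, 1, 0, 0, 0, 0, 1, 0, 0, 0, 0, 1, 0, 0, 0, 0, 0, 0, 0, 0, 0, 0, 0, 0, 0, 0, 0, 0, 0]

```text
time: 12.4
tool_pos: [0.4489, -0.0665, 0.0499]
tool_rot: [0.001, 0.68, 0.733, 0.0]
contact_force: [0.6, 0.0, -0.8]
gripper_width: 0.614
grasp_force: 63.7
```

Emit:
move_arm:
  increments: [0, 0, 0.7, 0, 0, 0, 0, 0, 0, 0, 0, 0, 0, 0, 0]

```text
time: 12.65
tool_pos: [0.4489, -0.0667, 0.0499]
tool_rot: [0.001, 0.68, 0.733, 0.0]
contact_force: [-2.2, 0.9, 4.9]
gripper_width: 0.616
grasp_force: 64.3
```

Emit:
move_arm:
  increments: [0, 0, 0, 0, 1, 0, 0, 0, 0, 1, 0, 0, 0, 0, 1, 0, 0, 0, 0, 1, 0, 0, -15, 0, 1, 0, 0, -25, 0, 1, 0, 0, -30, 0, 1, 0, 0, -30, 0, 1]

```text
time: 13.32
tool_pos: [0.4473, -0.0662, 0.1487]
tool_rot: [-0.001, 0.68, 0.733, -0.0]
contact_force: [1.6, -0.5, 0.3]
gripper_width: 1.0
grasp_force: 0.0
```

Emit:
move_arm:
  increments: [-20, 0, -30, 0, 1, -30, 0, -25, 0, 1, -35, 0, -25, 0, 1, -38, 0, -20, 0, 1, -38, 0, 0, 0, 1, -38, 0, 0, 0, 1, -38, 0, 0, 0, 1, -36, 0, 0, 0, 1]

```text
time: 13.98
tool_pos: [0.4678, -0.3386, 0.2469]
tool_rot: [0.0, 0.681, 0.733, -0.0]
contact_force: [0.5, 0.3, 0.2]
gripper_width: 1.002
grasp_force: 0.0
```

Emit:
move_arm:
  increments: [-25, 0, 0, 0, 1, -13, 0, 0, 0, 1, 0, 0, 0, 0.12, 1, 0, 0, 0, 0.12, 1, 0, 0, 0, 0, 1, 0, 0, 0, 0, 1, 0, 0, 0, 0, 1]

```text
time: 14.57
tool_pos: [0.471, -0.3737, 0.247]
tool_rot: [-0.0, 0.762, 0.647, 0.0]
contact_force: [-1.2, -0.0, 0.9]
gripper_width: 1.002
grasp_force: 0.0
```

Run:
```python
from h import *
im,*c=cam("wrist","w4")
s=manip.state();print(s["tool_pos"],rot(s["tool_rot"])[:2,:2])
cv2.imwrite("pics/w4b.png",cv2.resize(im,None,fx=1.25,fy=1.25,interpolation=cv2.INTER_CUBIC))
```

```text
[ 0.471  -0.3737  0.2471] [[ 0.1626  0.9867]
 [ 0.9867 -0.1626]]
```

View pics/w4b.png

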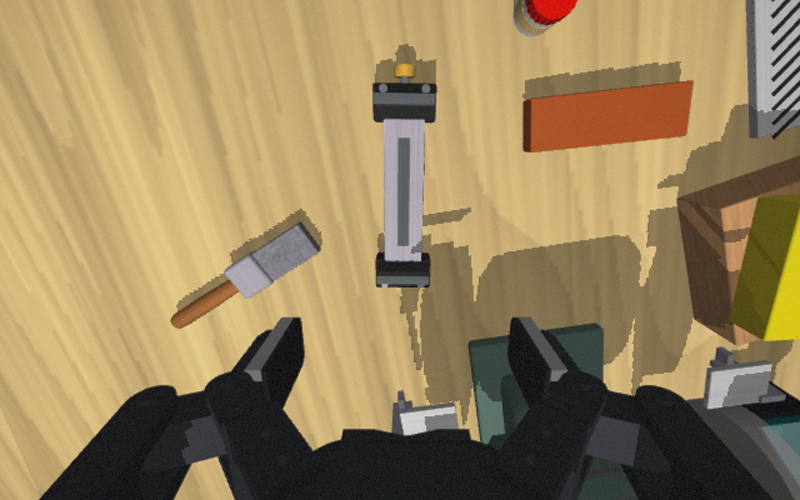

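The holder is seen from above: rail edges from (384,120)/(425,120) to (386,258)/(423,258), with the screw at the far (+y) end at (404,70).

Run:
```python
from h import *
c=load("w4");W=lambda u,v,z:w(c,u/1.25,v/1.25,z)[:2]
a=(W(384,121,.026)+W(425,121,.026))/2;b=(W(386,256,.026)+W(423,256,.026))/2
print(a,b,(a+b)/2,np.linalg.norm(a-b),"w",np.linalg.norm(W(384,121,.026)-W(425,121,.026)),np.linalg.norm(W(386,256,.026)-W(423,256,.026)))
d=a-b;print("yaw",np.degrees(np.arctan2(-d[0],d[1])))
# jaw tops z=.04 outer edges
p=(W(374,84,.04)+W(436,84,.04))/2;q=(W(377,278,.04)+W(430,278,.04))/2;q2=(W(377,287,.0)+W(430,287,.0))/2
print("jaw",p,q,(p+q)/2,np.linalg.norm(p-q)); print("width",np.linalg.norm(W(374,84,.04)-W(436,84,.04)))
im=cv2.imread("pics/w4.png");cv2.imwrite("pics/w4c.png",cv2.resize(im[45:240,280:370],None,fx=3,fy=3,interpolation=cv2.INTER_NEAREST))
```

```text
[ 0.4849 -0.2807] [ 0.4626 -0.4161] [ 0.4738 -0.3484] 0.1372815647826372 w 0.03955593093111095 0.04007067475322897
yaw -9.362742359613732
jaw [ 0.4904 -0.2505] [ 0.4583 -0.4357] [ 0.4743 -0.3431] 0.18795045537893787
width 0.05584799377878602
```

View pics/w4c.png

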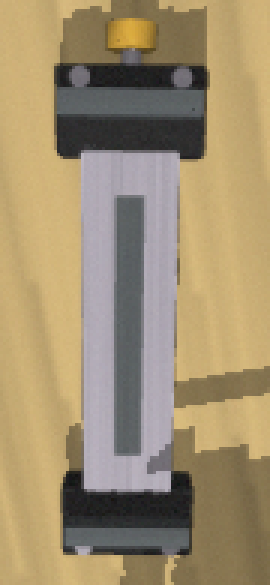

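Rail edges in the crop at rows 152 and 491 give a rail 141 mm long (140 expected), with its centre at (0.4735, -0.350) and yaw -9.4°.

Emit:
move_arm:
  increments: [6, -0.7, 25, 0, 1, 9, -0.7, 35, 0, 1, 9, 0, 35, 0, 1, 0, 0, 35, 0, 1, 0, 0, 35, 0, 1, 0, 0, 30, 0, 1, 0, 0, 20, 0, 1, 0, 0, 0, 0, 1]

```text
time: 15.28
tool_pos: [0.4703, -0.347, 0.0263]
tool_rot: [-0.005, 0.763, 0.647, -0.001]
contact_force: [-0.9, 0.6, -0.5]
gripper_width: 1.002
grasp_force: 0.0
```

Emit:
move_arm:
  increments: [0, 0, 15, 0, 1, 0, 0, 10, 0, 1, 0, 0, 2, 0, 1, 0, 0, 0, 0, 1, 0, 0, 0, 0, 1, 0, 0, 0, 0, 1]

```text
time: 15.78
tool_pos: [0.4742, -0.351, 0.0064]
tool_rot: [0.001, 0.763, 0.646, 0.0]
contact_force: [0.3, -0.4, 0.1]
gripper_width: 0.999
grasp_force: 0.0
```

Emit:
move_arm:
  increments: [0, 0, 0, 0, 0, 0, 0, 0, 0, 0, 0, 0, 0, 0, 0, 0, 0, 0, 0, 0, 0, 0, 0, 0, 0, 0, 0, 0, 0, 0, 0, 0, 0, 0, 0, 0, 0, 0, 0, 0]

```text
time: 16.45
tool_pos: [0.4737, -0.3507, 0.0056]
tool_rot: [0.0, 0.763, 0.646, -0.0]
contact_force: [-0.8, 0.2, 4.5]
gripper_width: 0.45
grasp_force: 64.7
```

Run:
```python
from h import *
c=load("w2");d=load("top1")
im=cv2.imread("pics/top1.png");h=cv2.cvtColor(im,cv2.COLOR_BGR2HSV)
m=((h[...,0]>100)&(h[...,0]<125)&(h[...,1]>120)&(h[...,2]>25)).astype(np.uint8)*255
k=np.zeros_like(m);k[215:280,150:265]=255;m=cv2.morphologyEx(m&k,cv2.MORPH_CLOSE,np.ones((5,5)))
cs=max(cv2.findContours(m,0,1)[0],key=cv2.contourArea)
P=np.array([w(d,u,v,.004)[:2] for u,v in cs[:,0].astype(float)],np.float32);r=cv2.minAreaRect(P);print(r)
W=lambda u,v:w(d,150+u/2.22,135+v/2.22,.004)[:2]
print([W(*p) for p in [(27,211),(226,207),(226,286),(26,290)]])
s=manip.state();print(s["tool_pos"],rot(s["tool_rot"])[:2,:2],s["gripper_width"])
```

```text
((0.47292837500572205, 0.3361667990684509), (0.08844735473394394, 0.24213068187236786), 2.3155293464660645)
[array([0.5149, 0.4626]), array([0.5242, 0.2126]), array([0.426 , 0.2081]), array([0.4168, 0.4559])]
[ 0.4737 -0.3507  0.0056] [[ 0.1652  0.9863]
 [ 0.9863 -0.1652]] 0.44961052234145027
```

Emit:
move_arm:
  increments: [0, 0, -5, 0, 0, 0, 0, -15, 0, 0, 0, 0, -25, 0, 0, 0, 0, -35, 0, 0, 0, 0, -35, 0, 0, 10, 0, -35, 0, 0, 20, 0.5, -35, 0, 0, 28, 0.5, -25, 0, 0]

```text
time: 17.12
tool_pos: [0.4838, -0.294, 0.2169]
tool_rot: [0.001, 0.764, 0.645, -0.0]
contact_force: [2.0, 0.5, -4.4]
gripper_width: 0.453
grasp_force: 63.7
```

Emit:
move_arm:
  increments: [30, 0.5, -15, 0, 0, 30, 0.5, -10, 0, 0, 30, 0.5, 0, 0, 0, 30, 0.5, 0, 0, 0, 30, 0.5, 0, 0, 0, 30, 0.5, 0, 0, 0, 30, 0.5, 0, 0, 0, 30, 0.5, 0, 0, 0]

```text
time: 17.78
tool_pos: [0.5264, -0.0554, 0.2376]
tool_rot: [-0.002, 0.763, 0.646, -0.001]
contact_force: [1.0, -0.6, -5.6]
gripper_width: 0.453
grasp_force: 63.7
```

Emit:
move_arm:
  increments: [30, 0.5, 0, 0, 0, 30, 0.5, 0, 0, 0, 30, 0.5, 0, 0, 0, 30, 0.5, 0, 0, 0, 30, 0.5, 0, 0, 0, 30, 0.5, 0, 0, 0, 30, 0.5, 0, 0, 0, 30, 0.5, 0, 0, 0]

```text
time: 18.45
tool_pos: [0.5699, 0.1802, 0.2374]
tool_rot: [-0.001, 0.763, 0.646, -0.002]
contact_force: [1.3, 0.2, -4.9]
gripper_width: 0.453
grasp_force: 63.7
```

Emit:
move_arm:
  increments: [30, 0.5, 0, 0, 0, 30, 0.5, 0, 0, 0, 30, 0.5, 0, 0, 0, 24, 0.5, 0, 0, 0, 15, 0.5, 0, 0, 0, 5, 0.5, 0, 0, 0, 0, 0, 0, 0, 0]

```text
time: 19.03
tool_pos: [0.5957, 0.3107, 0.2383]
tool_rot: [-0.0, 0.763, 0.647, -0.001]
contact_force: [-1.3, -1.0, -4.8]
gripper_width: 0.45
grasp_force: 63.6
```

Emit:
move_arm:
  increments: [0, 0, 0, -0.05, 0, 0, 0, 0, -0.1, 0, 0, 0, 0, -0.05, 0, 0, 0, 0, 0, 0, 0, 0, 0, 0, 0, 0, 0, 0, 0, 0]

```text
time: 19.53
tool_pos: [0.5963, 0.3094, 0.2398]
tool_rot: [0.0, 0.696, 0.718, -0.0]
contact_force: [0.1, -0.3, -5.7]
gripper_width: 0.451
grasp_force: 63.6
```

Run:
```python
from h import *
im,*c=cam("wrist","w5")
s=manip.state();print(s["tool_pos"],rot(s["tool_rot"])[:2,:2])
print([px(c,p)*1.25 for p in ([.471,.335,.004],[.515,.46,.004],[.42,.208,.004])])
cv2.imwrite("pics/w5b.png",cv2.resize(im,None,fx=1.25,fy=1.25,interpolation=cv2.INTER_CUBIC))
```

```text
[0.5963 0.3096 0.2399] [[-0.0322  0.9995]
 [ 0.9995  0.0322]]
[array([288.5162, 186.2685]), array([325.7512,  55.5592]), array([252.2353, 294.4804])]
```

View pics/w5b.png

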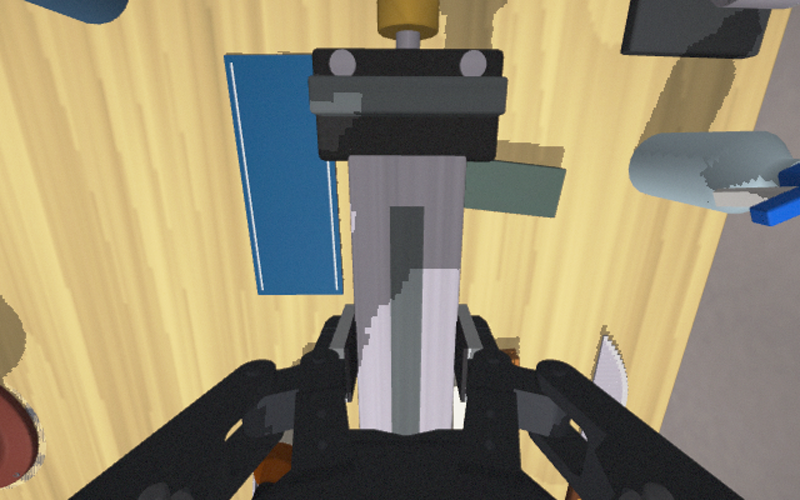

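The mat edge runs from (224,54) to (258,294) to (343,293), partly hidden by the held holder, whose rail runs straight from (348,158) and (466,158).

Run:
```python
from h import *
c=load("w5");W=lambda u,v,z=.004:w(c,u/1.25,v/1.25,z)[:2]
A,B,C=W(224,54),W(258,294),W(343,293);d=A-B
print(A,B,C,"L",np.linalg.norm(d),"Wd",np.linalg.norm(B-C),"centre",(A+C)/2,"yaw",np.degrees(np.arctan2(-d[0],d[1])), "yaw2",np.degrees(np.arctan2(*(C-B)[::-1])))
a=(W(348,158,.2603)+W(466,158,.2603))/2;b=(W(360,430,.2603)+W(453,430,.2603))/2
print("rail far",a,"w",np.linalg.norm(W(348,158,.2603)-W(466,158,.2603)),"yaw",np.degrees(np.arctan2(-(a-b)[0],(a-b)[1])),b)
im=cv2.imread("pics/w5.png");h=cv2.cvtColor(im,cv2.COLOR_BGR2HSV)
m=((h[...,0]>95)&(h[...,0]<125)&(h[...,1]>110)&(h[...,2]>60)).astype(np.uint8)*255;m[:38]=0;m[240:]=0;m[:,:170]=0;m[:,282:]=0
L=[];
for v in range(50,228,4):
    x=np.where(m[v])[0]
    if len(x): L.append(w(c,x[0],v+.5,.004)[:2])
L=np.array(L);f=np.polyfit(L[:,1],L[:,0],1);print("left edge",f,np.degrees(-np.arctan(f[0])),"x at .335",np.polyval(f,.335),np.std(L[:,0]-np.polyval(f,L[:,1])))
B=[];T=[]
for u in range(212,268,4):
    y=np.where(m[150:,u])[0]
    if len(y):B.append(w(c,u,150+y[-1]+1,.004)[:2])
for u in range(186,245,4):
    y=np.where(m[:,u])[0]
    if len(y):T.append(w(c,u,y[0],.004)[:2])
print("bottom",np.mean(B,0),np.polyfit(*np.array(B).T,1),"top",np.mean(T,0),np.polyfit(*np.array(T).T,1))
```

```text
[0.4182 0.4582] [0.4268 0.2088] [0.526  0.2133] L 0.24954613162209197 Wd 0.09931128075782587 centre [0.4721 0.3357] yaw 1.9656051897390543 yaw2 2.5554580826703224
rail far [0.594  0.3814] w 0.03960041601042678 yaw 1.7949327979830467 [0.5976 0.2671]
left edge [-0.0367  0.4349] 2.1002900003327096 x at .335 0.42258682493422833 0.00037961600173237774
bottom [0.4728 0.2098] [0.0612 0.1809] top [0.4595 0.4587] [0.032 0.444]
```

Emit:
move_arm:
  increments: [3, -12, 5, -0.005, 0, 5, -22, 15, 0, 0, 6, -26, 25, 0, 0, 6, -26, 30, 0, 0, 5, -22, 30, 0, 0, 3.7, -15, 30, 0, 0, 0, 0, 30, 0, 0, 0, 0, 20, 0, 0]

```text
time: 20.25
tool_pos: [0.4696, 0.3335, 0.0519]
tool_rot: [-0.001, 0.693, 0.721, -0.002]
contact_force: [-0.4, -0.7, -5.7]
gripper_width: 0.448
grasp_force: 63.5
```

Emit:
move_arm:
  increments: [0, 0, 12, 0, 0, 0, 0, 8, 0, 0, 0, 0, 0, 0, 0, 0, 0, 0, 0, 0, 0, 0, 0, 0, 0]

```text
time: 20.67
tool_pos: [0.4741, 0.335, 0.0371]
tool_rot: [0.001, 0.693, 0.721, 0.002]
contact_force: [0.5, -0.6, -3.9]
gripper_width: 0.455
grasp_force: 63.5
```

Run:
```python
from h import *
for i in range(3):
    im,*c=cam("wrist","w6");s=manip.state();print(s["tool_pos"],go(.4722,.3343,.0096),rot(s["tool_rot"])[:2,0])
```

```text
[0.474  0.335  0.0372] [-0.7 -1.9 27.6] [-0.0387  0.9993]
[0.4739 0.335  0.037 ] [-0.6 -1.8 27.4] [-0.0387  0.9993]
[0.4736 0.3349 0.0368] [-0.5 -1.5 27.2] [-0.0388  0.9992]
```

View pics/w6.png

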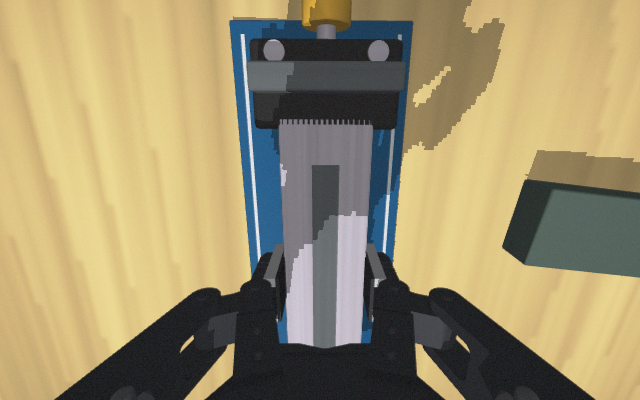

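The holder is over the mat. Mat edges are at u = 231 to 255 on the left and 412 to 396 on the right, and the rail is at 279 and 373. I check the centring.

Run:
```python
from h import *
im,*c=cam("wrist","w7");s=manip.state();print(s["tool_pos"])
T=rot(s["tool_rot"])
h=cv2.cvtColor(im,cv2.COLOR_BGR2HSV)
m=((h[...,0]>95)&(h[...,0]<125)&(h[...,1]>110)&(h[...,2]>40)).astype(np.uint8)
L=[];Rr=[]
for v in range(35,220,5):
    x=np.where(m[v,200:440])[0]+200
    L.append(w(c,x[0],v+.5,.004));Rr.append(w(c,x[-1]+1,v+.5,.004))
for P in (L,Rr):
    P=(np.array(P)-s["tool_pos"])@T;f=np.polyfit(P[:,0],P[:,1],1);print("edge tool y",f,np.degrees(f[0]),np.std(P[:,1]-np.polyval(f,P[:,0])))
y=np.where(m[:60,300-60:250])[0]; print("top row",y.min())
print("mat far edge tool x",(T.T@(w(c,245,y.min()+.0,.004)-s["tool_pos"]))*1e3)
for u,v in((279,126),(373,126),(283,330),(362,330)): print((T.T@(w(c,u,v,s["tool_pos"][2]+.0204)-s["tool_pos"]))*1e3)
```

```text
[0.4733 0.3347 0.0364]
edge tool y [ 0.0016 -0.0514] 0.09103848849617337 0.0001735283203971856
edge tool y [0.0023 0.0478] 0.1327193205443323 0.00018432252929114545
top row 20
mat far edge tool x [125.1274 -43.1374  32.4277]
[ 72.2766 -19.3511 -20.3664]
[ 72.2732  20.2506 -20.2839]
[-33.1487 -22.3397 -20.4805]
[-33.2762  19.883  -20.3927]
```

Emit:
move_arm:
  increments: [-0.6, -0.6, 6, 0, 0, -0.6, -0.6, 8, 0, 0, 0, 0, 5, 0, 0, 0, 0, 3, 0, 0, 0, 0, 0, 0, 0, 0, 0, 0, 0, 0, 0, 0, 0, 0, 0, 0, 0, 0, 0, 0]

```text
time: 21.53
tool_pos: [0.4716, 0.3333, 0.0134]
tool_rot: [0.0, 0.693, 0.721, 0.0]
contact_force: [-0.1, -0.3, -5.0]
gripper_width: 0.453
grasp_force: 63.7
```

Emit:
move_arm:
  increments: [0, 0, 0, 0, 0, 0, 0, 0, 0, 0]

```text
time: 21.7
tool_pos: [0.4715, 0.3332, 0.0134]
tool_rot: [0.0, 0.693, 0.721, 0.0]
contact_force: [0.2, 0.3, -4.6]
gripper_width: 0.453
grasp_force: 63.7
```

Emit:
move_arm:
  increments: [0, 0, 1.5, 0, 0, 0, 0, 1.2, 0, 0, 0, 0, 0.8, 0, 0, 0, 0, 0.5, 0, 0, 0, 0, 0, 0, 0, 0, 0, 0, 0, 0, 0, 0, 0, 0, 0]

```text
time: 22.28
tool_pos: [0.4712, 0.333, 0.0096]
tool_rot: [-0.0, 0.693, 0.721, -0.0]
contact_force: [-3.3, -3.4, 2.9]
gripper_width: 0.45
grasp_force: 64.7
```

Emit:
move_arm:
  increments: [0, 0, 0, 0, 1, 0, 0, 0, 0, 1, 0, 0, 0, 0, 1, 0, 0, 0, 0, 1, 0, 0, 0, 0, 1, 0, 0, -15, 0, 1, -10, 0, -35, 0, 1, -20, 0, -35, 0, 1]

```text
time: 22.95
tool_pos: [0.471, 0.3033, 0.0933]
tool_rot: [-0.001, 0.692, 0.721, -0.002]
contact_force: [1.1, 0.7, 1.0]
gripper_width: 1.003
grasp_force: 0.0
```

Emit:
move_arm:
  increments: [-20, 0, -35, 0, 1, -20, 0, -35, 0, 1, -10, 0, -35, 0, 1, 0, 0, -30, 0, 1, 0, 0, 0, 0, 1, 0, 0, 0, 0, 1, 0, 0, 0, 0, 1, 0, 0, 0, 0, 1]

```text
time: 23.62
tool_pos: [0.4733, 0.2529, 0.2268]
tool_rot: [-0.001, 0.693, 0.721, -0.002]
contact_force: [-0.2, -0.5, 0.0]
gripper_width: 1.0
grasp_force: 0.0
```

Run:
```python
from h import *
im,*c=cam("wrist","w8");s=manip.state();print(s["tool_pos"],rot(s["tool_rot"])[:2,0],px(c,[.4712,.335,.03]))
u,v=px(c,[.4712,.335,.03]);u=int(u);cv2.imwrite("pics/w8c.png",cv2.resize(im[5:205,u-100:u+100],None,fx=3,fy=3,interpolation=cv2.INTER_NEAREST));print(u-100)
```

```text
[0.4733 0.2529 0.2266] [-0.0393  0.9992] [326.2607 106.8465]
226
```

View pics/w8c.png

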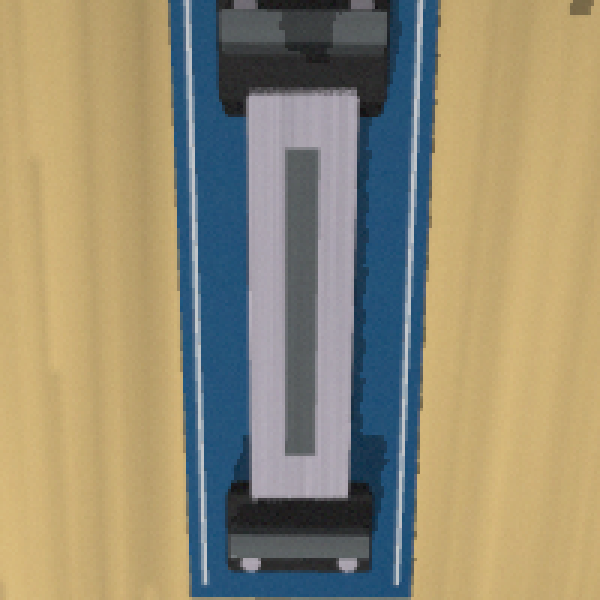

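The holder sits on the mat (x3 crop): rail corners (248,89), (359,89), (349,497) and (252,497), mat near edge at row 597, mat sides at 174/436 (row 100) and 189/413 (row 550).

Run:
```python
from h import *
c=load("w8");W=lambda u,v,z:w(c,226+u/3,5+v/3,z)[:2]
a=(W(248,89,.03)+W(359,89,.03))/2;b=(W(252,497,.03)+W(349,497,.03))/2;d=a-b
print("rail",a,b,"L",np.linalg.norm(d),"c",(a+b)/2,"yaw",np.degrees(np.arctan2(-d[0],d[1])))
l1,l2,r1,r2=W(174,100,.004),W(189,550,.004),W(436,100,.004),W(413,550,.004)
m1,m2=(l1+r1)/2,(l2+r2)/2;dm=(m1-m2)/np.linalg.norm(m1-m2)
n=(W(190,597,.004)+W(411,597,.004))/2;print("mat w",np.linalg.norm(l1-r1),np.linalg.norm(l2-r2),"yaw",np.degrees(np.arctan2(-dm[0],dm[1])),"c",n+.125*dm)
e=n+.125*dm-(a+b)/2;print("mat-holder: along",e@dm*1e3,"across",e@[dm[1],-dm[0]]*1e3)
```

```text
rail [0.4691 0.4075] [0.4741 0.2614] L 0.14618446373186614 c [0.4716 0.3344] yaw 1.9565459712177162
mat w 0.09989637674245382 0.09974598763665006 yaw 1.8899283991169642 c [0.4722 0.335 ]
mat-holder: along 0.5441470039920373 across 0.5912231363870939
```

Emit:
move_arm:
  increments: [-16, 12, 0, 0, 1, -28, 21, 0, 0, 1, -28, 21, 0, 0, 1, -28, 21, 0, 0, 1, -28, 21, 0, 0, 1, -28, 21, 0, 0, 1, -28, 21, 0, 0, 1, -28, 21, 0, 0, 1]

```text
time: 24.33
tool_pos: [0.6416, 0.0462, 0.2267]
tool_rot: [-0.001, 0.693, 0.721, -0.001]
contact_force: [0.8, 0.3, -0.1]
gripper_width: 1.001
grasp_force: 0.0
```

Emit:
move_arm:
  increments: [-26, 20, 0, 0, 1, -15, 12, 0, -0.055, 1, -8, 5, 0, 0, 1, 0, 0, 0, 0, 1, 0, 0, 0, 0, 1, 0, 0, 0, 0, 1, 0, 0, 0, 0, 1]

```text
time: 24.92
tool_pos: [0.6801, 0.0017, 0.2289]
tool_rot: [-0.0, 0.673, 0.74, -0.0]
contact_force: [-0.1, -0.3, -0.4]
gripper_width: 1.003
grasp_force: 0.0
```

```bash
cat >> h.py <<'E'
def rect(im,c,z,lo=165,sat=60,name="stone",near=None):
    h=cv2.cvtColor(im,cv2.COLOR_BGR2HSV);m=((h[...,2]>lo)&(h[...,1]<sat)).astype(np.uint8)
    m=cv2.morphologyEx(m,cv2.MORPH_OPEN,np.ones((3,3)));N,l,s,ce=cv2.connectedComponentsWithStats(m)
    u=px(c,near);i=1+np.argmin(np.linalg.norm(ce[1:]-u,axis=1)+1e3*(s[1:,4]<500))
    cs=max(cv2.findContours((l==i).astype(np.uint8),0,1)[0],key=len)[:,0].astype(float)
    P=np.array([w(c,a+.0,b+.0,z)[:2] for a,b in cs],np.float32);r=cv2.minAreaRect(P)
    print(name,r,s[i],cv2.boxPoints(r).round(4).tolist());return r
E
python3 - <<'E'
from h import *
im,*c=cam("wrist","w9");s=manip.state();print(s["tool_pos"],rot(s["tool_rot"])[:2,0])
rect(im,c,.031,near=[.69,.036,.031])
d=load("w8");W=lambda u,v,z:w(d,226+u/3,5+v/3,z)[:2]
print("jaws",W(303,53,.044),W(300,533,.044))
cv2.imwrite("pics/w9b.png",cv2.resize(im,None,fx=1.25,fy=1.25,interpolation=cv2.INTER_CUBIC))
E
```

```text
[0.6801 0.0016 0.2291] [-0.0951  0.9955]
stone ((0.6893437504768372, 0.03650466725230217), (0.0494510754942894, 0.14998361468315125), 5.778000831604004) [ 314   82   44  128 5325] [[0.6571999788284302, 0.10859999805688858], [0.6722999811172485, -0.0406000018119812], [0.7214999794960022, -0.035599999129772186], [0.7063999772071838, 0.1136000007390976]]
jaws [0.4686 0.415 ] [0.4744 0.2499]
```

View pics/w9b.png

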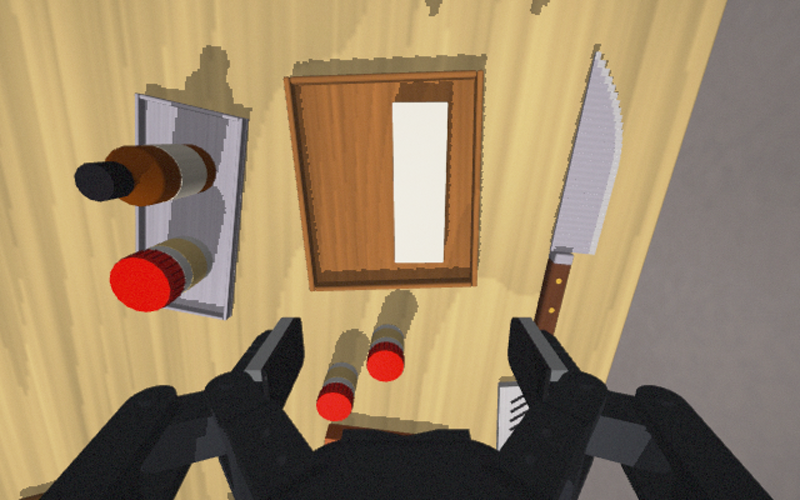

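The tray now holds only the stone, which spans (393,102) to (447,263) and measures 49.5 x 150 mm at yaw 5.8°. The bottle and jar stand upright in the drip tray. I narrow the jaws to about 65 mm and descend.

Emit:
move_arm:
  increments: [8, 3, 20, -0.0055, 0.76, 13, 5, 30, 0, 0.76, 13, 4.7, 30, 0, 0.76, 0, 0, 30, 0, 0.76, 0, 0, 30, 0, 0.76, 0, 0, 20, 0, 0.76, 0, 0, 10, 0, 0.76, 0, 0, 0, 0, 0.76]

```text
time: 25.63
tool_pos: [0.6876, 0.0361, 0.0558]
tool_rot: [-0.002, 0.671, 0.742, -0.002]
contact_force: [-0.2, 0.6, -0.7]
gripper_width: 0.763
grasp_force: 0.0
```

Emit:
move_arm:
  increments: [0, 0, 0, 0, 0.76, 0, 0, 0, 0, 0.76, 0, 0, 0, 0, 0.76]

```text
time: 25.88
tool_pos: [0.6918, 0.0353, 0.0619]
tool_rot: [0.002, 0.671, 0.741, 0.001]
contact_force: [-0.2, 0.0, 0.2]
gripper_width: 0.76
grasp_force: 0.0
```

Run:
```python
from h import *
im,*c=cam("wrist","w10");s=manip.state();print(s["tool_pos"],rot(s["tool_rot"])[:2,0],go(.6895,.0367,.009),s["gripper_width"])
r=rect(im,c,.031,near=[.69,.05,.031])
```

```text
[0.6916 0.0353 0.0616] [-0.0993  0.9951] [ 1.7 -2.2 52.6] 0.7614839296451642
stone ((0.6894503235816956, 0.0339532233774662), (0.04948844760656357, 0.14600765705108643), 5.750626564025879) [  283   122    80   203 12744] [[0.6575000286102295, 0.10409999638795853], [0.6721000075340271, -0.041200000792741776], [0.7214000225067139, -0.03620000183582306], [0.7067999839782715, 0.10909999907016754]]
```

View pics/w10.png

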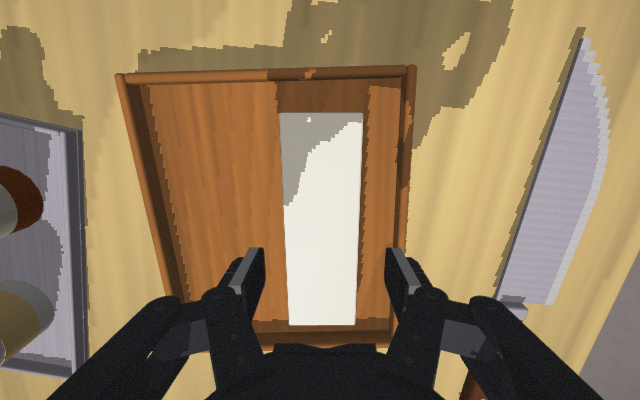

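Stone edges (280,113) to (355,325) confirm x = 0.6895 and yaw 5.75°. I correct by about 2 mm and descend.

Emit:
move_arm:
  increments: [1.5, -1.6, 12, 0, 0.76, 0, 0, 18, 0, 0.76, 0, 0, 12, 0, 0.76, 0, 0, 8, 0, 0.76, 0, 0, 0, 0, 0.76, 0, 0, 0, 0, 0.76, 0, 0, 0, 0, 0.76]

```text
time: 26.52
tool_pos: [0.6889, 0.0366, 0.0097]
tool_rot: [0.0, 0.671, 0.741, 0.0]
contact_force: [0.1, 0.2, 0.1]
gripper_width: 0.757
grasp_force: 0.0
```

Emit:
move_arm:
  increments: [0, 0, 0, 0, 0, 0, 0, 0, 0, 0, 0, 0, 0, 0, 0, 0, 0, 0, 0, 0, 0, 0, 0, 0, 0, 0, 0, 0, 0, 0, 0, 0, 0, 0, 0]

```text
time: 27.1
tool_pos: [0.6897, 0.0366, 0.0107]
tool_rot: [0.001, 0.671, 0.741, 0.001]
contact_force: [1.1, -1.0, 6.0]
gripper_width: 0.568
grasp_force: 66.9
```

Emit:
move_arm:
  increments: [0, 0, -3, 0, 0, 0, 0, -8, 0, 0, 0, 0, -15, 0, 0, 0, 0, -20, 0, 0, 0, 0, -25, 0, 0, 0, 0, -25, 0, 0, 0, 0, -15, 0, 0, 0, 0, 0, 0, 0]

```text
time: 27.77
tool_pos: [0.691, 0.0366, 0.1257]
tool_rot: [0.003, 0.671, 0.741, 0.003]
contact_force: [1.2, 0.2, -3.5]
gripper_width: 0.569
grasp_force: 65.9
```

Run:
```python
from h import *
im,*c=cam("wrist","w11");s=manip.state();print(s["tool_pos"],rot(s["tool_rot"]),s["gripper_width"],s["contact_force"])
```

```text
[0.6897 0.0366 0.1228] [[-0.0993  0.995   0.0047]
 [ 0.9951  0.0993 -0.0003]
 [-0.0007  0.0046 -1.    ]] 0.5687851494631841 [-0.4792 -1.1305 -4.6808]
```

View pics/w11.png

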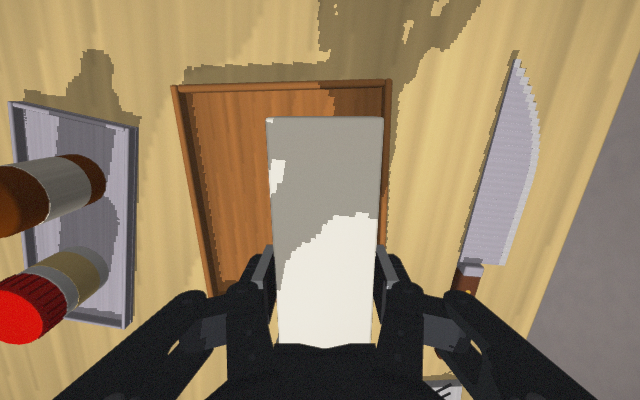

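The stone is level in the grip, far edge at (266,118) to (384,118). That was picture 15, one over the limit of 14, so from here on I measure by code only and view nothing more.

Run:
```python
from h import *
c=load("w11");s=manip.state();T=rot(s["tool_rot"]);p=s["tool_pos"]
for u,v in((266,118),(384,118),(277,300),(374,300)): print(1e3*T.T@(w(c,u,v,p[2]+.0205)-p))
yh=np.radians(1.95);print(p,"heading",np.degrees(np.arctan2(T[1,0],T[0,0])))
print("to holder",np.array([.4715,.3335])-p[:2],T[:2,:2].T@(np.array([.4715,.3335])-p[:2])*1e3)
```

```text
[ 75.2401 -24.0727 -20.6667]
[ 75.2446  26.1153 -20.4344]
[-16.1803 -24.0623 -20.5998]
[-16.5099  26.8111 -20.364 ]
[0.6897 0.0366 0.1228] heading 95.70160164499529
to holder [-0.2182  0.2969] [ 317.0992 -187.6233]
```

Emit:
move_arm:
  increments: [15, -9, 0, 0, 0, 25, -15, 0, 0, 0, 30, -17.7, 0, 0, 0, 30, -17.7, 0, 0, 0, 30, -17.7, 0, 0, 0, 30, -17.7, 0, 0, 0, 30, -17.7, 0, 0, 0, 30, -17.7, 0, 0, 0]

```text
time: 28.48
tool_pos: [0.534, 0.2432, 0.1173]
tool_rot: [-0.001, 0.671, 0.741, -0.002]
contact_force: [0.8, 1.3, -5.2]
gripper_width: 0.573
grasp_force: 65.8
```

Emit:
move_arm:
  increments: [30, -17.7, 0, 0, 0, 30, -17.7, 0, 0, 0, 22, -13, 0, 0, 0, 15, -9, 0, 0, 0, 0, 0, 0, 0.033, 0, 0, 0, 0, 0.033, 0, 0, 0, 0, 0, 0, 0, 0, 0, 0, 0]

```text
time: 29.15
tool_pos: [0.4689, 0.3329, 0.118]
tool_rot: [-0.001, 0.695, 0.719, -0.002]
contact_force: [0.2, 0.3, -5.5]
gripper_width: 0.567
grasp_force: 65.8
```

Emit:
move_arm:
  increments: [0, 0, 12, 0, 0, 0, 0, 20, 0, 0, 0, 0, 15, 0, 0, 0, 0, 8, 0, 0, 0, 0, 0, 0, 0, 0, 0, 0, 0, 0, 0, 0, 0, 0, 0, 0, 0, 0, 0, 0]

```text
time: 29.82
tool_pos: [0.4712, 0.3339, 0.0664]
tool_rot: [0.0, 0.695, 0.719, 0.001]
contact_force: [-0.9, -0.1, -3.9]
gripper_width: 0.573
grasp_force: 65.6
```

Run:
```python
from h import *
im,*c=cam("wrist","w12");s=manip.state();T=rot(s["tool_rot"]);p=s["tool_pos"]
print(p,np.degrees(np.arctan2(T[1,0],T[0,0])),go(.4715,.334,.0345),s["gripper_width"])
h=cv2.cvtColor(im,cv2.COLOR_BGR2HSV)
m=((h[...,0]>95)&(h[...,0]<125)&(h[...,1]>110)&(h[...,2]>40)).astype(np.uint8)
L=[];Rr=[]
for v in range(40,220,5):
    x=np.where(m[v,180:460])[0]+180
    if len(x)>3:
        L.append(w(c,x[0],v+.5,.004));Rr.append(w(c,x[-1]+1,v+.5,.004))
for P in (L,Rr):
    P=(np.array(P)-p)@T;f=np.polyfit(P[:,0],P[:,1],1);print("mat edge tool y",f,np.degrees(f[0]),np.std(P[:,1]-np.polyval(f,P[:,0])))
u,v0=px(c,p+T@[.084,0,p[2]-.044]); print("expected jaw top row",v0,"col",u)
print(h[20:160:2,int(u),2].tolist())
```

```text
[0.4711 0.3339 0.0664] 91.92009910353389 [ 0.   0.3 31.9] 0.5661203648614996
mat edge tool y [-0.0034 -0.0493] -0.1943219405187371 0.00020242915628434702
mat edge tool y [-0.0037  0.0499] -0.21020130080296615 0.0002398870897087687
expected jaw top row 99.76546525139194 col 325.2784782674013
[126, 127, 124, 128, 128, 126, 127, 138, 141, 139, 139, 140, 139, 142, 140, 136, 82, 99, 115, 111, 111, 111, 57, 31, 28, 34, 38, 34, 31, 32, 49, 62, 65, 65, 65, 65, 67, 61, 66, 57, 38, 32, 32, 35, 33, 29, 34, 35, 105, 151, 154, 154, 152, 155, 154, 153, 156, 155, 155, 158, 154, 154, 156, 156, 156, 158, 155, 157, 157, 157]
```

Emit:
move_arm:
  increments: [0, 0, 8, 0, 0, 0, 0, 10, 0, 0, 0, 0, 6, 0, 0, 0, 0, 3, 0, 0, 0, 0, 1, 0, 0, 0, 0, 0, 0, 0, 0, 0, 0, 0, 0, 0, 0, 0, 0, 0]

```text
time: 30.53
tool_pos: [0.4705, 0.3337, 0.0375]
tool_rot: [0.0, 0.695, 0.719, 0.0]
contact_force: [-0.1, -0.3, -3.8]
gripper_width: 0.572
grasp_force: 65.7
```

Emit:
move_arm:
  increments: [0, 0, 0.7, 0, 0, 0, 0, 0.7, 0, 0, 0, 0, 0.7, 0, 0, 0, 0, 0, 0, 0, 0, 0, 0, 0, 0]

```text
time: 30.95
tool_pos: [0.4701, 0.3334, 0.0349]
tool_rot: [-0.0, 0.695, 0.719, -0.0]
contact_force: [-0.6, -0.9, -4.5]
gripper_width: 0.572
grasp_force: 65.7
```

Emit:
move_arm:
  increments: [0.4, 1.2, 0, 0, 0, 0, 0, 0.5, 0, 0, 0, 0, 0.4, 0, 0, 0, 0, 0, 0, 0, 0, 0, 0, 0, 0]

```text
time: 31.37
tool_pos: [0.4717, 0.334, 0.0347]
tool_rot: [0.0, 0.695, 0.719, 0.0]
contact_force: [-1.7, -0.9, 1.0]
gripper_width: 0.569
grasp_force: 66.3
```

Emit:
move_arm:
  increments: [0, 0, 0, 0, 0, 0, 0, 0, 0, 0.7, 0, 0, 0, 0, 1, 0, 0, 0, 0, 1, 0, 0, 0, 0, 1, 0, 0, -12, 0, 1, -5, 0, -30, 0, 1, -15, 0, -35, 0, 1]

```text
time: 32.03
tool_pos: [0.4703, 0.314, 0.1102]
tool_rot: [-0.001, 0.695, 0.719, -0.002]
contact_force: [0.7, -0.3, 0.2]
gripper_width: 1.001
grasp_force: 0.0
```

Emit:
move_arm:
  increments: [-20, 0, -35, 0, 1, -20, 0, -35, 0, 1, -20, 0, -30, 0, 1, 0, 0, -15, 0, 1, 0, 0, 0, 0, 1, 0, 0, 0, 0, 1, 0, 0, 0, 0, 1, 0, 0, 0, 0, 1]

```text
time: 32.7
tool_pos: [0.4729, 0.254, 0.2238]
tool_rot: [-0.001, 0.695, 0.719, -0.002]
contact_force: [-0.1, 0.3, -0.4]
gripper_width: 0.996
grasp_force: 0.0
```

Run:
```python
from h import *
im,*c=cam("wrist","w13");s=manip.state();T=rot(s["tool_rot"]);p=s["tool_pos"]
print(p,np.degrees(np.arctan2(T[1,0],T[0,0])))
for lo in(110,140): rect(im,c,.055,lo=lo,sat=45,near=[.4715,.334,.055])
u=px(c,[.4715,.334,.055]);h=cv2.cvtColor(im,cv2.COLOR_BGR2HSV);print(u,h[int(u[1])-90:int(u[1])+90:4,int(u[0])].tolist())
```

```text
[0.4729 0.254  0.2237] 91.96124617434269
stone ((0.4711820185184479, 0.33414754271507263), (0.049866534769535065, 0.15107204020023346), 2.0009355545043945) [ 301   26   52  154 7361] [[0.44359999895095825, 0.40880000591278076], [0.4489000141620636, 0.25780001282691956], [0.49869999289512634, 0.25949999690055847], [0.4934999942779541, 0.4104999899864197]]
stone ((0.4711731970310211, 0.33371150493621826), (0.04950737580657005, 0.1502283811569214), 1.9682562351226807) [ 301   27   52  153 7274] [[0.4438999891281128, 0.40790000557899475], [0.4490000009536743, 0.25780001282691956], [0.4984999895095825, 0.25949999690055847], [0.4932999908924103, 0.40959998965263367]]
[326.6497 108.6224] [[113, 16, 65], [78, 35, 36], [23, 22, 105], [20, 26, 148], [21, 22, 151], [22, 25, 150], [22, 25, 151], [19, 16, 227], [21, 16, 227], [19, 16, 228], [20, 17, 228], [23, 15, 227], [24, 17, 226], [21, 18, 228], [21, 18, 229], [22, 17, 228], [19, 18, 228], [20, 17, 228], [19, 19, 229], [22, 17, 228], [19, 18, 230], [20, 17, 228], [21, 18, 227], [21, 18, 228], [22, 17, 229], [22, 17, 229], [20, 17, 229], [20, 17, 229], [19, 19, 229], [22, 17, 228], [24, 16, 227], [21, 18, 228], [21, 18, 228], [22, 17, 227], [23, 20, 228], [22, 17, 228], [20, 17, 229], [23, 18, 229], [23, 19, 228], [24, 16, 227], [20, 20, 227], [60, 12, 43], [96, 14, 90], [95, 16, 96], [15, 26, 39]]
```

The stone is seated: measured at z = 55 mm it is 49.9 x 151 mm, centred at (0.4712, 0.334), yaw 2.0°. Next I measure the bottle and jar in the drip tray, where the closing-axis position is known from the grasp, to find the camera bias.

Emit:
move_arm:
  increments: [-15, -3, -10, 0, 1, -28, -5, -10, 0, 1, -34, -5.6, -10, 0, 1, -34, -5.6, -10, 0, 1, -34, -5.6, -10, 0, 1, -34, -5.6, -10, 0, 1, -34, -5.6, -11, 0, 1, -32, -5.6, 0, 0, 1]

```text
time: 33.42
tool_pos: [0.4407, 0.0064, 0.2982]
tool_rot: [0.001, 0.695, 0.719, 0.0]
contact_force: [0.5, -0.1, 0.8]
gripper_width: 1.0
grasp_force: 0.0
```

Emit:
move_arm:
  increments: [-24, -4, 0, -0.041, 1, -13.5, -2, 0, 0, 1, 0, 0, 0, 0, 1, 0, 0, 0, 0, 1, 0, 0, 0, 0, 1, 0, 0, 0, 0, 1, 0, 0, 0, 0, 1, 0, 0, 0, 0, 1]

```text
time: 34.08
tool_pos: [0.4366, -0.0292, 0.2969]
tool_rot: [-0.0, 0.68, 0.733, -0.0]
contact_force: [0.0, -0.4, -0.0]
gripper_width: 0.995
grasp_force: 0.0
```

Run:
```python
from h import *
im,*c=cam("wrist","w14");r,d=masks(im);s=manip.state();T=rot(s["tool_rot"]);p=s["tool_pos"]
print(p,np.degrees(np.arctan2(T[1,0],T[0,0])))
print("cap",blob(im,c,d,[.462,.032,.124],.124,16),"lid",blob(im,c,r,[.449,-.067,.080],.080,30))
print(go(.4620,.0324,.1065))
```

```text
[ 0.4365 -0.0294  0.297 ] 94.34819455230415
cap (array([0.4602, 0.0312, 0.124 ]), array([26.9089, 27.4614]), (350.8081359863281, 129.77694702148438)) lid (array([ 0.4478, -0.0667,  0.08  ]), array([48.4654, 51.3996]), (330.9550476074219, 202.21994018554688))
[ 59.6  30.1 190.5]
```

The camera bias is about -1.5 mm in x, so both objects hardly shifted when first grasped. I return them to the grasp poses: bottle TCP (0.6197, 0.0691, 0.1083), jar TCP (0.6317, -0.0169, 0.0517).

Emit:
move_arm:
  increments: [14, 7, 10, 0, 1, 16, 8, 15, 0, 1, 16, 8, 20, 0, 1, 13.6, 7, 25, 0, 1, 0, 0, 25, 0, 1, 0, 0, 20, 0, 1, 0, 0, 10, 0, 1, 0, 0, 0, 0, 1]

```text
time: 34.8
tool_pos: [0.4602, 0.0321, 0.1691]
tool_rot: [-0.002, 0.68, 0.733, -0.002]
contact_force: [-0.2, 0.2, -0.5]
gripper_width: 1.0
grasp_force: 0.0
```

Emit:
move_arm:
  increments: [0, 0, 0, 0, 1, 0, 0, 0, 0, 1, 0, 0, 20, 0, 1, 0, 0, 25, 0, 1, 0, 0, 15, 0, 1, 0, 0, 5, 0, 1, 0, 0, 0, 0, 1, 0, 0, 0, 0, 1]

```text
time: 35.47
tool_pos: [0.4631, 0.0315, 0.1087]
tool_rot: [0.001, 0.68, 0.733, 0.001]
contact_force: [0.1, -1.0, 0.2]
gripper_width: 0.998
grasp_force: 0.0
```

Emit:
move_arm:
  increments: [0, 0, 0, 0, 1, 0, 0, 0, 0, 1, 0, 0, 0, 0, 1]

```text
time: 35.72
tool_pos: [0.4629, 0.0316, 0.1084]
tool_rot: [0.001, 0.68, 0.733, 0.001]
contact_force: [0.5, 0.3, 0.5]
gripper_width: 0.998
grasp_force: 0.0
```

Fine adjustment, then grip.

Emit:
move_arm:
  increments: [0.8, -0.7, 1.8, 0, 1, 0, 0, 0, 0, 1, 0, 0, 0, 0, 1, 0, 0, 0, 0, 1]

```text
time: 36.05
tool_pos: [0.4611, 0.0324, 0.1052]
tool_rot: [-0.0, 0.68, 0.733, -0.0]
contact_force: [-0.5, -0.8, 0.5]
gripper_width: 0.999
grasp_force: 0.0
```

Emit:
move_arm:
  increments: [0, 0, 0, 0, 0, 0, 0, 0, 0, 0, 0, 0, 0, 0, 0, 0, 0, 0, 0, 0, 0, 0, 0, 0, 0, 0, 0, 0, 0, 0, 0, 0, 0, 0, 0, 0, 0, 0, 0, 0]

```text
time: 36.72
tool_pos: [0.4614, 0.0324, 0.1055]
tool_rot: [0.0, 0.68, 0.733, 0.0]
contact_force: [-0.7, 0.1, 1.9]
gripper_width: 0.288
grasp_force: 59.4
```

Emit:
move_arm:
  increments: [0, 0, -4, 0, 0, 0, 0, -12, 0, 0, 0, 0, -17, 0, 0, 0, 0, -17, 0, 0, 3, 14, 0, 0, 0, 3, 20, 0, 0, 0, 3, 22, 0, 0, 0, 3.6, 24.5, 0, 0, 0]

```text
time: 37.38
tool_pos: [0.5412, 0.0511, 0.1561]
tool_rot: [0.0, 0.68, 0.733, 0.0]
contact_force: [-0.6, 0.1, -1.7]
gripper_width: 0.293
grasp_force: 59.2
```

Emit:
move_arm:
  increments: [4, 24, 0, 0, 0, 3, 22, 0, 0, 0, 3, 20, 0, 0, 0, 2, 14, 0, 0, 0, 0, 0, 10, 0, 0, 0, 0, 15, 0, 0, 0, 0, 10, 0, 0, 0, 0, 5, 0, 0]

```text
time: 38.05
tool_pos: [0.6173, 0.0688, 0.1126]
tool_rot: [-0.002, 0.68, 0.733, -0.002]
contact_force: [0.3, 0.4, -1.7]
gripper_width: 0.292
grasp_force: 59.3
```

Emit:
move_arm:
  increments: [0, 0, 0, 0, 0, 0, 0, 0, 0, 0, 0, 0, 0, 0, 0, 0, 0, 0, 0, 0, 0, 0, 0, 0, 0, 0, 0, 0, 0, 0]

```text
time: 38.55
tool_pos: [0.6198, 0.0688, 0.116]
tool_rot: [0.0, 0.68, 0.733, 0.0]
contact_force: [0.7, -0.5, -1.5]
gripper_width: 0.29
grasp_force: 59.3
```

Emit:
move_arm:
  increments: [0.3, 0, 3, 0, 0, 0, 0, 3, 0, 0, 0, 0, 1, 0, 0, 0, 0, 0.7, 0, 0, 0, 0, 0, 0, 0, 0, 0, 0, 0, 0, 0, 0, 0, 0, 0]

```text
time: 39.13
tool_pos: [0.6193, 0.0692, 0.1076]
tool_rot: [-0.0, 0.68, 0.733, -0.0]
contact_force: [-0.9, 0.3, 1.1]
gripper_width: 0.289
grasp_force: 59.5
```

Emit:
move_arm:
  increments: [0, 0, 0, 0, 1, 0, 0, 0, 0, 1, 0, 0, 0, 0, 1, 0, 0, 0, 0, 1, 0, 0, 0, 0, 1, 0, 0, -15, 0, 1, 0, 0, -20, 0, 1, 0, 0, -20, 0, 1]

```text
time: 39.8
tool_pos: [0.6188, 0.0692, 0.1622]
tool_rot: [-0.001, 0.68, 0.733, -0.001]
contact_force: [0.2, -0.4, 0.8]
gripper_width: 1.003
grasp_force: 0.0
```

Emit:
move_arm:
  increments: [-10, -14, 0, 0, 1, -18, -26, 0, 0, 1, -19, -29, 0, 0, 1, -20, -30, 0, 0, 1, -20, -30, 0, 0, 1, -18, -26, 0, 0, 1, -12, -17, 0, 0, 1, -5.6, -8.2, 0, 0, 1]

```text
time: 40.47
tool_pos: [0.4472, -0.0677, 0.1624]
tool_rot: [0.0, 0.681, 0.732, -0.0]
contact_force: [0.2, -0.3, 0.1]
gripper_width: 0.997
grasp_force: 0.0
```

Emit:
move_arm:
  increments: [0, 0, 15, 0, 1, 0, 0, 25, 0, 1, 0, 0, 15, 0, 1, 0, 0, 0, 0, 1, 0, 0, 0, 0, 1, 0, 0, 0, 0, 1, 0, 0, 0, 0, 1, 0, 0, 0, 0, 1]

```text
time: 41.13
tool_pos: [0.4499, -0.0667, 0.109]
tool_rot: [0.001, 0.68, 0.733, 0.001]
contact_force: [0.3, 0.3, -0.2]
gripper_width: 1.001
grasp_force: 0.0
```

Run:
```python
from h import *
s=manip.state();print(s["tool_pos"],go(.4489,-.0667,.05))
```

```text
[ 0.4499 -0.0667  0.109 ] [ 0.1 -1.2 59. ]
```

Emit:
move_arm:
  increments: [0, -0.5, 12, 0, 1, 0, 0, 20, 0, 1, 0, 0, 16, 0, 1, 0, 0, 10, 0, 1, 0, 0, 0, 0, 1, 0, 0, 0, 0, 1, 0, 0, 0, 0, 1, 0, 0, 0, 0, 1]

```text
time: 41.8
tool_pos: [0.4493, -0.0669, 0.0507]
tool_rot: [0.001, 0.68, 0.733, 0.001]
contact_force: [-0.3, -0.2, 0.4]
gripper_width: 0.999
grasp_force: 0.0
```

Emit:
move_arm:
  increments: [0, 0, 0, 0, 0, 0, 0, 0, 0, 0, 0, 0, 0, 0, 0, 0, 0, 0, 0, 0, 0, 0, 0, 0, 0, 0, 0, 0, 0, 0, 0, 0, 0, 0, 0, 0, 0, 0, 0, 0]

```text
time: 42.47
tool_pos: [0.4489, -0.0668, 0.0505]
tool_rot: [0.001, 0.68, 0.733, 0.0]
contact_force: [-2.5, 0.4, 6.5]
gripper_width: 0.618
grasp_force: 63.1
```

Emit:
move_arm:
  increments: [0, 0, -4, 0, 0, 0, 0, -11, 0, 0, 0, 0, -15, 0, 0, 0, 0, -15, 0, 0, 3, 15, 0, 0, 0, 4, 22, 0, 0, 0, 5, 28, 0, 0, 0, 6, 28, 0, 0, 0]

```text
time: 43.13
tool_pos: [0.5404, -0.0414, 0.0948]
tool_rot: [0.0, 0.68, 0.733, -0.0]
contact_force: [-0.2, 0.2, -2.0]
gripper_width: 0.616
grasp_force: 63.5
```

Emit:
move_arm:
  increments: [6, 28, 0, 0, 0, 5, 27, 0, 0, 0, 4, 22, 0, 0, 0, 3, 16, 0, 0, 0, 0, 0, 10, 0, 0, 0, 0, 14, 0, 0, 0, 0, 7, 0, 0, 0, 0, 3, 0, 0]

```text
time: 43.8
tool_pos: [0.6277, -0.0167, 0.0568]
tool_rot: [-0.003, 0.68, 0.733, -0.002]
contact_force: [-2.2, -0.4, -2.7]
gripper_width: 0.613
grasp_force: 63.7
```

Emit:
move_arm:
  increments: [0, 0, 0, 0, 0, 0, 0, 0, 0, 0, 0, 0, 0, 0, 0, 0, 0, 0, 0, 0, 0, 0, 0, 0, 0, 0, 0, 0, 0, 0]

```text
time: 44.3
tool_pos: [0.6315, -0.0169, 0.0612]
tool_rot: [0.0, 0.68, 0.733, 0.0]
contact_force: [-0.4, 0.9, -2.6]
gripper_width: 0.614
grasp_force: 63.7
```

Emit:
move_arm:
  increments: [0, 0.3, 3, 0, 0, 0, 0, 3, 0, 0, 0, 0, 1.5, 0, 0, 0, 0, 0.8, 0, 0, 0, 0, 0, 0, 0, 0, 0, 0, 0, 0, 0, 0, 0, 0, 0]

```text
time: 44.88
tool_pos: [0.6313, -0.0168, 0.0526]
tool_rot: [-0.0, 0.68, 0.733, -0.0]
contact_force: [-3.7, -0.2, 4.4]
gripper_width: 0.611
grasp_force: 64.0
```

Emit:
move_arm:
  increments: [0, 0, 0, 0, 1, 0, 0, 0, 0, 1, 0, 0, 0, 0, 1, 0, 0, 0, 0, 1, 0, 0, 0, 0, 1, 0, 0, -15, 0, 1, 0, 0, -30, 0, 1, 0, 0, -35, 0, 1]

```text
time: 45.55
tool_pos: [0.6296, -0.0165, 0.1312]
tool_rot: [-0.002, 0.68, 0.733, -0.001]
contact_force: [1.4, 0.2, -0.3]
gripper_width: 1.001
grasp_force: 0.0
```

Emit:
move_arm:
  increments: [0, 0, -38, 0, 1, 5, -7, -38, 0, 1, 8, -10, -38, 0, 1, 8, -10, -30, 0, 1, 5, -6, -18, 0, 1, 0, 0, 0, 0, 1, 0, 0, 0, 0, 1, 0, 0, 0, 0, 1]

```text
time: 46.22
tool_pos: [0.5962, 0.0066, 0.2932]
tool_rot: [-0.001, 0.68, 0.733, -0.0]
contact_force: [-1.3, 0.4, -0.9]
gripper_width: 1.002
grasp_force: 0.0
```

Emit:
move_arm:
  increments: [0, 0, 0, 0, 1, 0, 0, 0, 0, 1, 0, 0, 0, 0, 1]

```text
time: 46.47
tool_pos: [0.5962, 0.0065, 0.2923]
tool_rot: [-0.001, 0.68, 0.733, -0.001]
contact_force: [-0.4, 0.0, 0.1]
gripper_width: 0.995
grasp_force: 0.0
```

Run:
```python
from h import *
im,*c=cam("wrist","w15");r,d=masks(im);s=manip.state();print(s["tool_pos"],s["time"])
print("cap",blob(im,c,d,[.6177,.068,.126],.126,16),"lid",blob(im,c,r,[.6307,-.0168,.082],.082,28),"was cap .6177 .0680 lid .6306 -.0169")
im,*c=cam("top","top2");r,d=masks(im);a=cv2.imread("pics/top1.png");rr,dd=masks(a)
print("top cap/lid now vs before")
for I,R_,D in((im,r,d),(a,rr,dd)):print(blob(I,c,R_,[.630,-.0168,.082],.082,15),[cv2.phaseCorrelate(np.float32(a[y0:y1,x0:x1,1]),np.float32(im[y0:y1,x0:x1,1])) for y0,y1,x0,x1 in((140,205,190,222),(140,205,425,452),(165,225,285,350))])
rect(im,c,.055,lo=120,sat=60,near=[.4715,.334,.055])
```

```text
[0.5963 0.0066 0.2927] 46.5167
cap (array([0.6184, 0.068 , 0.126 ]), array([26.5603, 27.7063]), (350.48944091796875, 129.1432342529297)) lid (array([ 0.6306, -0.0167,  0.082 ]), array([49.1145, 51.9365]), (350.24884033203125, 194.7601776123047)) was cap .6177 .0680 lid .6306 -.0169
top cap/lid now vs beforeTraceback (most recent call last):
  File "<stdin>", line 6, in <module>
  File "h.py", line 28, in blob
    N,l,s,ce=cv2.connectedComponentsWithStats(m);i=1+np.argmax(s[1:,4])
                                                     ~~~~~~~~~^^^^^^^^^
    return _wrapfunc(a, 'argmax', axis=axis, out=out, **kwds)
    return bound(*args, **kwds)
ValueError: attempt to get argmax of an empty sequence
```

Both are back within 0.7 mm and upright, and the robot is clear. Handing in.

```bash
python3 -c "
from plant import manip
print(manip.job_done())"
```

```text
the job is handed in; nothing more can be done
None
```

The job is done and handed in at about 46.5 s, with no verdict returned: the holder is square on the mat and about 1 mm off its centre, the white stone is flat in it, and the bottle and jar are back within about 1 mm of their spots, but I viewed 15 pictures, one over the limit of 14.

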